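# Shift a jar mill into third gear through its H-gate

### The arm

A 7-joint arm with a two-finger parallel gripper is mounted at the origin on the work surface. World frame = base frame: x ahead of the robot, y to its left, z up, the work surface at z = 0. Lengths are in mm, angles in rad, forces in N, time in s.
With the tool pointing down it reaches from about 350 to 900 mm from the base axis. Payload 19.9 kg.
Tool frame: the origin (TCP) lies midway between the tips of the shut fingers; the grasp point (between the pads) lies 19 mm behind it (pinch_z is the distance from the TCP to the grasp point, in mm); y points along the fingers, z is the direction in which the jaws open and shut, and the axes are right-handed (so a half turn about y gives the same grasp; the last joint's range is limited). The gripper opens to 94 mm and grips with 3 to 60 N. Pads are 16 mm wide; open, the fingers measure 119 mm over their backs; the gripper's body (75 mm by 177 mm) begins 78 mm behind the grasp point.
Start: joints at [-1.308, 0.417, -0.01, 1.614, 0.005, 1.111, -0.053], TCP at [187.554, 596.173, 205.425] pointing down, gripper open.
Joint ranges: [-2.81, 2.81], [-0.39, 2.02], [-1.27, 1.25], [0.06, 2.57], [-1.19, 4.33], [0.19, 2], [-2.82, 2.82]. Speed limits (rad/s): [1.89, 1.89, 2.39, 2.39, 3.01, 3.01, 3.01].

### API

Orientations are given as a 3x3 rotation matrix whose columns are the frame's x, y, z axes.
In Python, from station import * gives the robot as it stands. Calls block until the motion is done:
- goto(position, orientation): joint-space move of the TCP to a pose.
- line_to(position, rot=None, velocity=150, stop_force=None): straight line of the TCP; rot=None keeps the orientation; velocity is the mean speed in mm/s. With stop_force (N) it stops when the force on the tool has changed by that much, and returns True; else False.
- movej(angles): joint-space move.
- release() and grab(strength=None): open the fingers fully, or close them until they stop; strength is the grip in N (None keeps the last).
- sleep(seconds).
- ik(position, orientation): joint angles nearest the present ones, or None.
- sense(): the state.
- capture(name): name is "side" or "top"; returns a dict with "image" (384x512x3 uint8, red, green, blue), "K" (3x3 intrinsics, pixels), "extrinsics" (4x4, takes a point from world to camera coordinates). Camera axes: x right, y down, z forward; pixel columns grow to the right and rows downward; lengths in mm; the calibration is good to about 2 mm. A picture is of the moment at which its call begins. There is no depth.
A pose or a line that the arm cannot do raises Unreachable and nothing moves.
- finish_job(): hands the job in, once; it reports no verdict.
The state is a dict: "time": time; "q": joint angles; "joint_velocities": joint speeds; "joint_torque": joint torques, N m; "eef_pos": TCP position; "orientation": TCP orientation; "wrist_force": force on the tool from outside, world axes, zero at the start; "moment": the same for the moment, N m; "opening": finger opening in mm.
Only numpy, scipy, OpenCV 4.12 (cv2) and the standard library are available. Lean on these libraries where they do the work, as an engineer would, in place of code of your own. Each camera call takes 0.05 s, during which the arm holds its last target. There are 200 camera calls.

### The job

Put the bench jar mill into third gear: push its gear lever along its slot to neutral, across to the roller side, and then fully home into the far slot of that lane (the end away from the robot). Push the knob gently with shut fingers or the outside of the fingers; do not pinch, grip or force it. Leave the lever there with the hand clear, and do not disturb the jar on the rollers, the bottle, the mortar or the spanner.

Things in the scene. Friction and masses are not known exactly. Their poses are not given: they have to be found in the camera images.
- mill: Bolted-down jar mill: grey gearbox (150 x 130 mm, 125 high) with the lever on top; finned motor (top 146 mm high) on its -y side; two black rubber rollers along y (tops 105 mm high) in blue end plates on its +y side. Origin on the bench under the lever's pivot, which is 60 mm up; z up, +x away from the robot, +y to the rollers; turned up to 25 degrees either way.
- gate: Steel gate plate on the gearbox, 124 x 94 mm, top 143 mm above the bench; same origin and axes as the mill. H-shaped cut-out: lanes 14 mm wide along x at y = -17 mm (motor side: first gear far end, +x; second near end) and y = +17 mm (roller side: third far, fourth near), joined only by the neutral crossing at x = 0, 20 mm wide. Black pips, 1 to 4, beside the slots count the gears.
- lane (a joint): Sideways tilt of the gear lever (rad) towards the mill's +y: about -0.21 in the motor-side lane (where it starts), +0.21 in the roller-side lane, with 0.02 of play. No spring: it stays where it is left; 3 to 4 N at the knob moves it, over 25 N is forcing it.
- lever (a joint): Fore-and-aft tilt of the gear lever (rad) towards the mill's +x: 0 neutral, +0.31 fully home in a far slot (first, third), -0.31 in a near slot (second, fourth). It can cross between lanes only within about 0.05 of 0. Starts anywhere from -0.3 to +0.3. No spring: it stays where it is left; 3 to 4 N at the knob moves it, over 25 N is forcing it.
- knob (a point): Centre of the lever's round black knob: 36 mm diameter, from 24 mm below the centre (tapering to the 11 mm rod) to 18 mm above. 150 mm from the pivot: in the mill's frame x = 0.15 sin(lever), y = 0.15 cos(lever) sin(lane), z = 0.06 + 0.15 cos(lever) cos(lane) m, so 210 mm up when upright; it travels 46 mm either way in x, 31 in y.
- third_slot (a point): Point on the gate plate's top face where the rod stands when fully home in third gear (far end of the roller-side lane): x = 26, y = 17, z = 143 mm in the mill's frame. The knob is then at about x = 46, y = 30, z = 200 mm.
- neutral (a point): Middle of the neutral crossing, on the gate plate's top face, straight over the pivot.
- jar: White porcelain grinding jar, 110 mm in diameter and 155 mm long with its lid clamp, lying on the rollers with its axis along the mill's y; origin on its axis, 145 mm above the bench; its top is 200 mm high. To be left alone.
- bottle: Brown glass reagent bottle with a blue cap, 68 mm in diameter, 150 mm tall, standing on the bench on the robot's side of the mill, near the motor; origin at the centre of its underside. To be left alone.
- mortar: White porcelain mortar bowl, 100 mm in diameter, 60 mm tall, standing on the bench on the robot's side of the mill; origin at the centre of its underside. To be left alone.
- spanner: Steel spanner, 160 mm long, lying on the bench beyond the mill. To be left alone.

How it is judged:
By the outcome, as a careful person would: the job done as asked, in the order asked, and still so for the second after the job is handed in, with the robot touching nothing.
It also fails if it takes over 48 s, if anything falls off the work surface, if the arm or the gripper's body presses on something with over 40 N, if the wrist force passes 120 N, or if a joint passes its speed limit or range.

## Working session

There is one attempt and no reset: what is moved stays moved. The work goes in short steps, each a Python script; the robot and the scene stay as the last script left them, time stands still between calls to the robot, and variables do not carry over. Pictures are saved under pics/ and viewed, about 8 in all and at most 12, crops included, and the job is handed in when it is done.

```bash
mkdir -p pics
python3 - <<'E'
from station import *
import cv2,numpy as np,pickle
d={}
for n in("side","top"):
    c=capture(n);d[n]=c
    cv2.imwrite(f"pics/{n}0.png",cv2.resize(c["image"][:,:,::-1],(800,600),interpolation=cv2.INTER_CUBIC))
    E=np.array(c["extrinsics"]);print(n,np.round(c["K"],1).tolist(),np.round(E,3).tolist(),-E[:3,:3].T@E[:3,3])
pickle.dump(d,open("c0.pkl","wb"))
s=sense();print(s["time"],np.round(s["orientation"],3),s["opening"],s["wrist_force"])
E
```

```text
side [[456.1, 0.0, 256.9], [0.0, 456.1, 193.4], [0.0, 0.0, 1.0]] [[0.941, 0.338, 0.014, -520.275], [0.216, -0.569, -0.794, -71.773], [-0.26, 0.75, -0.608, 1446.049], [0.0, 0.0, 0.0, 1.0]] [ 880.7604685  -949.74364722  830.14609567]
top [[421.4, 0.0, 252.7], [0.0, 421.4, 182.5], [0.0, 0.0, 1.0]] [[0.001, -1.0, -0.023, -60.141], [-0.984, 0.003, -0.179, 576.819], [0.179, 0.023, -0.984, 1042.861], [0.0, 0.0, 0.0, 1.0]] [ 381.18482913  -85.69113865 1127.49798847]
0.1 [[ 0.954 -0.     0.3  ]
 [-0.3   -0.001  0.954]
 [ 0.    -1.    -0.001]] 94.39200171544684 [-0.85326594  0.54042439 -0.6802787 ]
```

View pics/side0.png

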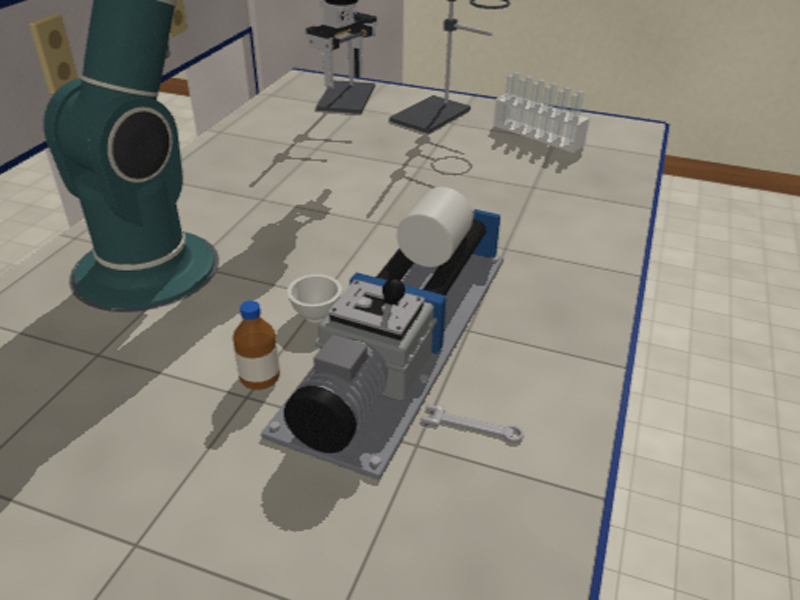

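View pics/top0.png

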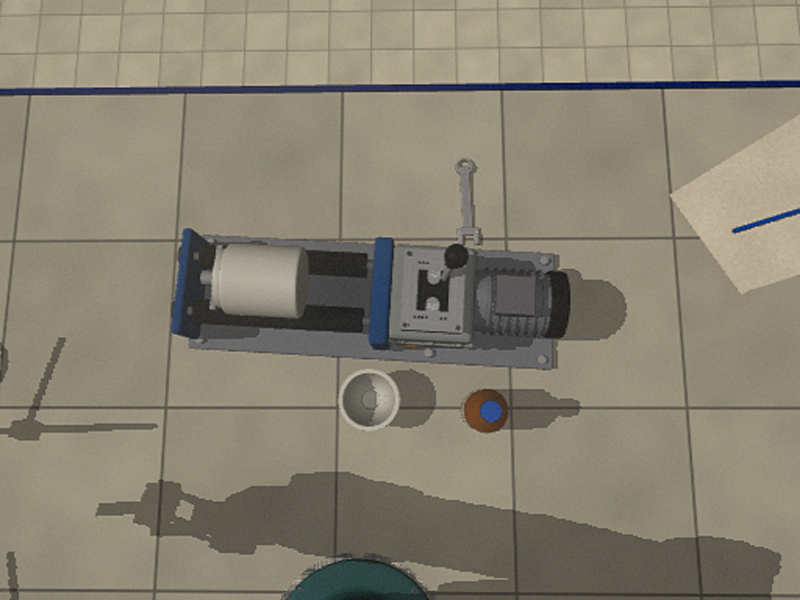

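The side view has the knob at about (394,290) and the jar at (435,228). The top view has the knob at (456,256), the gate centred near (433,290), the bottle at (487,410) and the mortar at (369,400). The lever starts in first gear or close to it. Next I'll enlarge the gate.

Run:
```python
import cv2,pickle
d=pickle.load(open("c0.pkl","rb"))
# top crop: cols 235-315, rows 145-225 ; side crop cols 200-290 rows 170-235
t=d["top"]["image"][150:225,240:315,::-1]; s=d["side"]["image"][170:230,200:290,::-1]
cv2.imwrite("pics/tc.png",cv2.resize(t,None,fx=8,fy=8,interpolation=cv2.INTER_CUBIC))
cv2.imwrite("pics/sc.png",cv2.resize(s,None,fx=8,fy=8,interpolation=cv2.INTER_CUBIC))
```

```text
(no output)
```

View pics/tc.png

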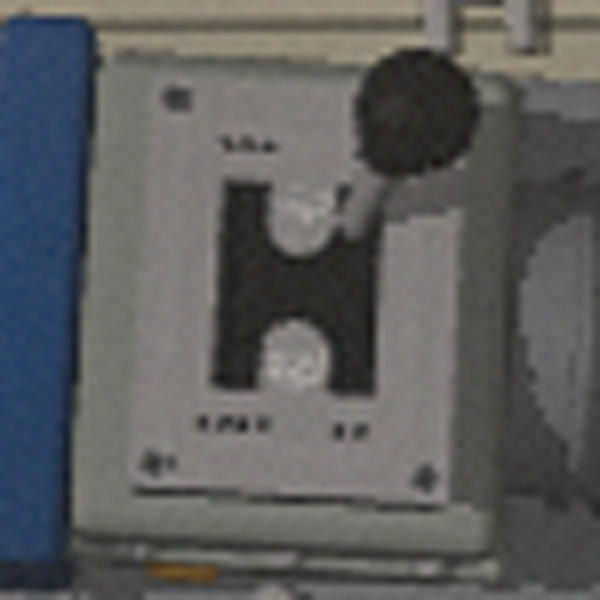

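View pics/sc.png

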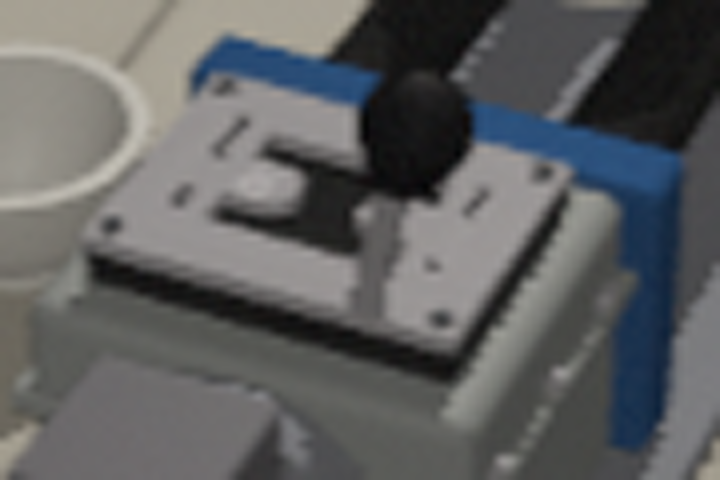

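The crops show four gate screws, the H corners, the near edge of the plate and the knob. The knob is at (417,112) in the top crop and (417,133) in the side crop. I'll fit the mill pose and lever angle from both cameras.

```bash
cat > h.py <<'E'
import numpy as np,pickle
from scipy.optimize import least_squares
def proj(c,P):
    E=np.array(c["extrinsics"]);p=np.atleast_2d(P)@E[:3,:3].T+E[:3,3];q=p@np.array(c["K"]).T;return q[:,:2]/q[:,2:]
def knob(l,a): return np.array([150*np.sin(l),150*np.cos(l)*np.sin(a),60+150*np.cos(l)*np.cos(a)])
def W(m,P):
    x,y,t=m[:3];c,s=np.cos(t),np.sin(t);P=np.atleast_2d(P);return P@np.array([[c,s,0],[-s,c,0],[0,0,1]])+[x,y,0]
def crop(p,o): return (np.atleast_2d(p)+.5)/8-.5+np.array(o)
E
python3 - <<'E'
from h import *
d=pickle.load(open("c0.pkl","rb"));T,S=d["top"],d["side"]
tp=crop([(178,97),(155,462),(427,478),(220,182),(213,387),(377,395),(133,490),(447,507),(417,112)],(240,150))
sp=crop([(225,87),(112,225),(441,318),(543,173),(417,130)],(200,170))
def mod(v):
    m=v[:3];sx,sy,hx,l,a=v[3:8]
    kn=knob(l,a)
    top=[(sx,sy,143),(-sx,sy,143),(-sx,-sy,143),(hx,24,143),(-hx,24,143),(-hx,-24,143),(-62,47,143),(-62,-47,143),kn]
    side=[(-sx,sy,143),(-sx,-sy,143),(sx,-sy,143),(sx,sy,143),kn]
    return proj(T,W(m,top)),proj(S,W(m,side))
def f(v):
    a,b=mod(v);return np.r_[(a-tp).ravel(),(b-sp).ravel(),(v[7]+.21)*20]
r=least_squares(f,[600,-100,0,54,40,32,.2,-.21],loss="soft_l1")
print(np.round(r.x,3));a,b=mod(r.x);print(np.round(a-tp,2).tolist(),np.round(b-sp,2).tolist())
np.save("m.npy",r.x);print(W(r.x,knob(*r.x[6:8])))
# others: bottle top (z=150) 487,410 ; mortar
from scipy.optimize import fsolve
for n,px,z in(("bottle",(490,411),150),("mortar",(369,399),60)):
    print(n,fsolve(lambda p:proj(T,[p[0],p[1],z])[0]-np.array(px)*.64,[450,-100]))
E
```

```text
[ 5.52128e+02 -1.20735e+02 -5.90000e-02  5.47380e+01  3.95340e+01
  3.06950e+01 -6.00400e+00 -2.02000e-01]
[[-0.18, 0.59], [0.1, 0.36], [-0.2, 0.27], [0.52, 0.14], [0.0, -0.02], [-0.12, 0.12], [-0.51, -0.25], [0.36, -0.09], [-0.05, 0.26]] [[0.35, 0.19], [0.25, 0.27], [0.34, 0.31], [0.13, 0.0], [0.16, 0.2]]
[[ 591.74591765 -151.9885743   201.25736894]]
bottle [ 372.25643972 -201.7912778 ]
mortar [390.11627615 -19.99751727]
```

Using lever = 2π − 6.004 = 0.279, the fit residuals are about 0.3 px. Mill pose is (552, −121), yaw −0.059. Stage one is to push the knob from its far side back to neutral.

```bash
cat >> h.py <<'E'
from station import *
m=np.load("m.npy");t=m[2]
R=np.array([[np.cos(t),0,-np.sin(t)],[np.sin(t),0,np.cos(t)],[0,-1,0]])
w=lambda x,y,z:W(m,(x,y,z))[0]
def go(x,y,z,v=150,sf=None):
    r=line_to(w(x,y,z),R,velocity=v,stop_force=sf);s=sense()
    print((x,y,z),r,"t%.1f"%s["time"],np.round(W([0,0,-t],s["eef_pos"]-np.r_[m[:2],0])[0],1),np.round(s["wrist_force"],1));return r
def snap(n,cam,o,f=6,wh=(110,90)):
    import cv2
    c=capture(cam);i=c["image"][o[1]:o[1]+wh[1],o[0]:o[0]+wh[0],::-1]
    return cv2.resize(i,None,fx=f,fy=f,interpolation=cv2.INTER_CUBIC)
def snaps(n):
    import cv2
    a=snap(n,"top",(230,140),4,(100,90));b=snap(n,"side",(195,140),4,(100,90))
    cv2.imwrite(f"pics/{n}.png",np.hstack([a,b]))
E
python3 - <<'E'
from h import *
s=sense();p=s["eef_pos"]
line_to([p[0],p[1],330],velocity=200);grab(10)
goto(w(84,-30,330),R)
s=sense();print(s["time"],s["opening"],s["eef_pos"],s["wrist_force"])
go(84,-30,192,100,8)
go(70,-30,192,60,8)
snaps("a")
E
```

```text
5.3583 0.26005336321062855 [ 634.43244799 -154.88956166  329.88785931] [-0.64084171  0.87763761 -0.16709392]
(84, -30, 192) False t6.9 [ 84.2 -30.1 192.5] [-0.4 -0.9 -0.4]
(70, -30, 192) False t7.3 [ 69.9 -29.8 192.3] [-0.5  0.2 -0. ]
```

View pics/a.png

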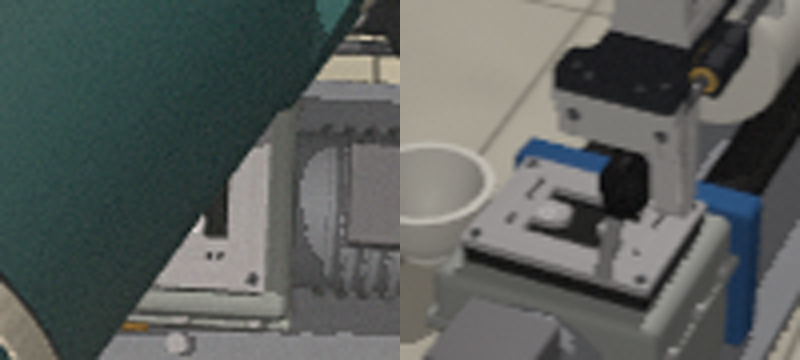

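The side view (right half) shows the shut fingers just beyond the knob, whose centre is at about (623,182) in the picture. The arm blocks the top view. Now I'll push to neutral.

Run:
```python
from h import *
go(26,-30,192,35,12)
go(45,-30,192,80)
snaps("b")
```

```text
(26, -30, 192) False t8.8 [ 26.  -30.  191.9] [ 3.3 -0.2  2. ]
(45, -30, 192) False t9.2 [ 44.6 -30.3 191.5] [-1.6  0.6 -0.5]
```

View pics/b.png

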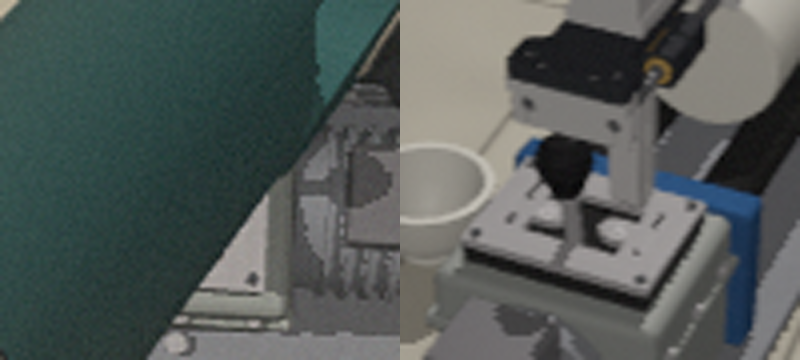

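The knob is now at about (565,164) in the picture, side by side with the retracted fingers. I'll convert that to a lever angle.

```bash
cat >> h.py <<'E'
def meas(px,a0,col=None):
    c=pickle.load(open("c0.pkl","rb"))["side"]
    p=(np.array(px,float)-[400,0]+.5)/4-.5+[195,140]
    r=least_squares(lambda v:np.r_[proj(c,W(m,knob(*v)))[0]-p],[0,a0]);return r.x
E
python3 - <<'E'
from h import *
print(meas((565,164),-.2)); c=pickle.load(open("c0.pkl","rb"))["side"]
for l,a in((0,-.21),(.05,-.21),(-.05,-.21),(0,.21),(.31,.21)): print(l,a,(proj(c,W(m,knob(l,a)))[0]-[195,140]+.5)*4-.5+[400,0])
E
```

```text
[ 0.01248526 -0.21149923]
0 -0.21 [562.24775309 162.94604691]
0.05 -0.21 [573.94738066 166.26500826]
-0.05 -0.21 [550.66449693 160.07884344]
0 0.21 [606.20553466 108.00865133]
0.31 0.21 [674.53964289 136.48796937]
```

Lever is at about 0.01, so it's neutral. Next I'll cross over, pushing with the outside of the finger.

Run:
```python
from h import *
go(45,-30,250,120)
go(1,-85,250,150)
go(1,-85,192,120,10)
go(1,-66,192,80,10)
go(1,-10,192,35,12)
if not go(1,4,192,15,9): print("no stop")
go(1,-20,192,80)
snaps("c")
```

```text
(45, -30, 250) False t9.9 [ 44.8 -29.8 249.5] [ 0.1  1.  -0.9]
(1, -85, 250) False t10.5 [  1.4 -84.3 249.9] [0.9 1.  0.9]
(1, -85, 192) False t11.2 [  1.3 -85.1 192.4] [-0.4 -0.5  0.4]
(1, -66, 192) False t11.5 [  1.3 -65.5 192.4] [-1.5 -0.5  0.4]
(1, -10, 192) False t13.3 [  0.9 -10.  191.9] [ 0.  -1.5  0.9]
(1, 4, 192) False t14.4 [  1.    4.1 192. ] [-0.1 -2.5 -1.1]
no stop
(1, -20, 192) False t14.8 [  1.  -20.3 192. ] [0.1 0.1 0. ]
```

View pics/c.png

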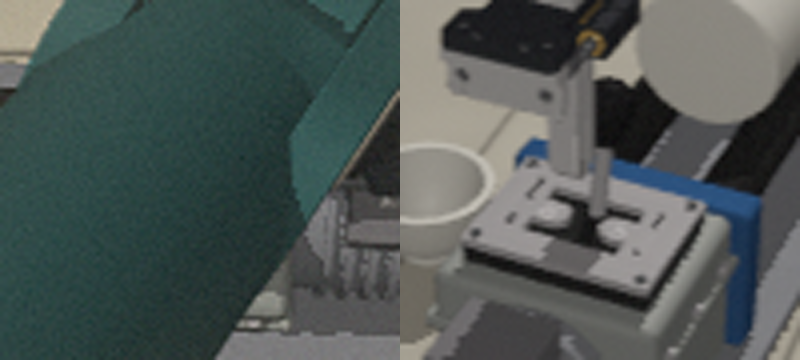

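No hard stop was felt, and the finger partly hides the knob at about (612,110). I'll push on gently until the lane wall stops it.

Run:
```python
from h import *
go(1,2,192,80,12)
go(1,14,192,12,8)
go(1,-25,192,80)
go(1,-25,250,120)
go(-45,-25,250,120)
snaps("d")
```

```text
(1, 2, 192) False t15.3 [  1.1   2.7 192. ] [ 0.7 -0.4  0.1]
(1, 14, 192) True t15.9 [  0.8   5.2 191.9] [ 0.9 -3.4  1.5]
(1, -25, 192) False t16.4 [  0.9 -25.2 191.9] [-0.5  0.8  0. ]
(1, -25, 250) False t17.1 [  0.8 -24.6 249.5] [ 0.3  0.5 -0.8]
(-45, -25, 250) False t17.6 [-44.5 -24.5 250. ] [ 0.2 -0.2  0.2]
```

View pics/d.png

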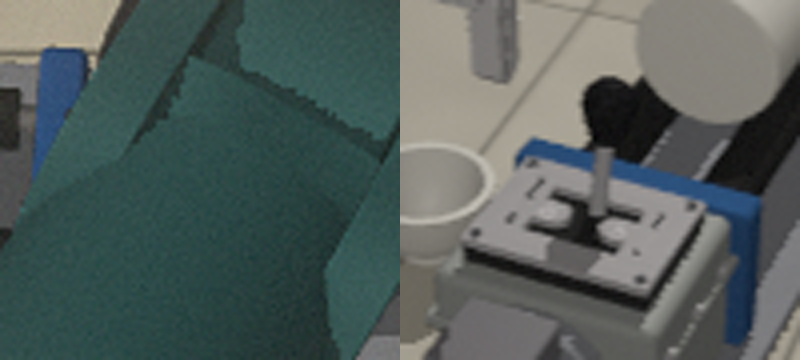

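The knob is at about (608,106), against a prediction of (606,108) for neutral in the roller-side lane. The lane wall stop was also felt. Now I'll push it home from the near side.

Run:
```python
from h import *
go(-45,31,250,120)
go(-45,31,190,120,10)
go(-30,31,190,60,10)
if not go(16,31,190,35,14): go(34,31,190,14,10)
go(-20,31,190,80)
snaps("e")
```

```text
(-45, 31, 250) False t18.3 [-44.9  30.5 250.1] [ 0.  -0.4 -0.8]
(-45, 31, 190) False t18.9 [-44.8  30.5 190.5] [ 0.3  0.4 -0.8]
(-30, 31, 190) False t19.4 [-29.7  30.8 190.1] [-0.2  0.2  0.2]
(16, 31, 190) False t20.8 [ 15.2  30.9 189.3] [-5.  -0.4 -3.3]
(34, 31, 190) True t21.4 [ 18.7  30.8 188.5] [-6.2 -0.2  3.7]
(-20, 31, 190) False t22.1 [-19.5  31.3 190.2] [-0.   0.7 -0.1]
```

View pics/e.png

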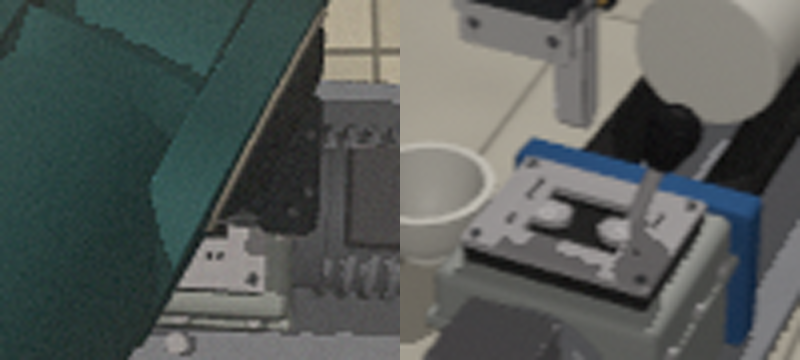

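The knob is at about (672,135), against a predicted (674.5,136.5). That is close, but the stop came 1 to 3 mm short of the estimate. I'll push again, slightly firmer but well below 25 N.

Run:
```python
from h import *
go(12,31,190,60,12)
go(34,31,190,14,16)
go(-25,31,190,80)
go(-25,31,260,120)
goto(w(-120,31,330),R)
p=np.array([187,400,330.])
goto(p,R);sleep(.3)
s=sense();print(s["time"],s["eef_pos"],s["wrist_force"])
import cv2
d={n:capture(n) for n in("top","side")};pickle.dump(d,open("c1.pkl","wb"))
a=cv2.resize(d["top"]["image"][150:225,240:315,::-1],(400,400),interpolation=cv2.INTER_CUBIC)
b=cv2.resize(d["side"]["image"][140:240,200:300,::-1],(400,400),interpolation=cv2.INTER_CUBIC)
cv2.imwrite("pics/f.png",np.hstack([a,b]))
T,S=d["top"],d["side"]
for l in(.27,.29,.31):
    k=W(m,knob(l,.21));print(l,(proj(T,k)[0]-[240,150]+.5)*400/75-.5,(proj(S,k)[0]-[200,140]+.5)*4-.5+[400,0])
```

```text
(12, 31, 190) False t22.8 [ 11.8  30.7 189.9] [-0.6  0.8  0.4]
(34, 31, 190) True t23.6 [ 18.8  31.  189.3] [-5.1  1.1  3.8]
(-25, 31, 190) False t24.3 [-24.6  31.2 190.1] [ 0.   1.2 -0.3]
(-25, 31, 260) False t25.1 [-25.2  31.2 259.4] [-0.6 -0.5 -0.6]
28.175 [187.16147408 399.92690889 330.06872654] [1.28198523 0.04609532 1.1516001 ]
0.27 [137.57331797  71.59167369] [646.01635239 131.64284158]
0.29 [138.33879021  65.39906522] [650.29404487 134.02417634]
0.31 [139.12725756  59.29482979] [654.53964289 136.48796937]
```

View pics/f.png

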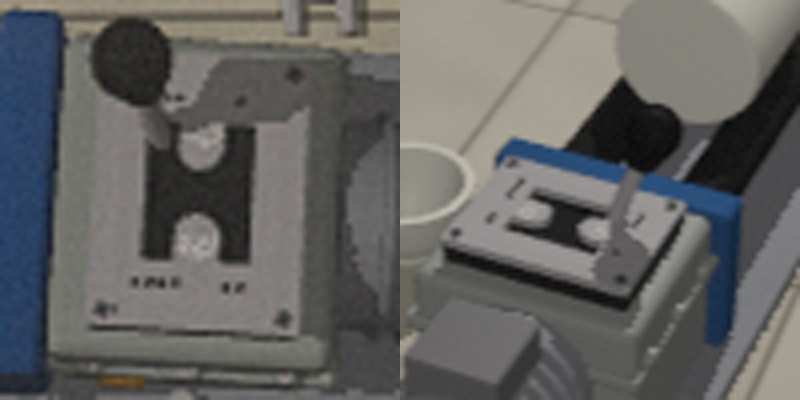

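The knob is at (131,61) in the top view, against (139,59) predicted for home, so it's at lever ≈ 0.305 and within lane play. Both pushes, with 10 N and 16 N limits, stopped at the same place, so it's home. I'll check that the other objects haven't moved, then hand in.

Run:
```python
import pickle,numpy as np,cv2
a=pickle.load(open("c0.pkl","rb"));b=pickle.load(open("c1.pkl","rb"))
A,B=[cv2.cvtColor(x["top"]["image"],cv2.COLOR_RGB2GRAY).astype(np.float32) for x in(a,b)]
for n,(x,y,w,h) in dict(jar=(135,152,62,54),bottle=(294,247,34,32),mortar=(215,234,44,44),spanner=(288,98,24,52)).items():
    s,r=cv2.phaseCorrelate(A[y:y+h,x:x+w],B[y:y+h,x:x+w]);print(n,np.round(s,2),round(r,2))
from station import *
finish_job();print(sense()["time"])
```

```text
jar [ 0.06 -0.05] 0.99
bottle [ 0.06 -0.04] 1.01
mortar [0.51 0.53] 1.02
spanner [0.11 0.07] 0.99
the job is handed in; nothing more can be done
the job is handed in; nothing more can be done
```

The jar mill's lever is in third gear and the job is handed in, at about 28 s of the 48 s allowed. I pushed with shut fingers, from first gear back to neutral, across to the roller side, then home into the far slot.

**Last checks**
- **Home position:** two final pushes, stopping at a 10 N and then a 16 N rise in force, both ended within 0.1 mm of each other. That was 1–3 mm short of where I estimated the stop would be. In the last pictures the lever is at about 0.305 against a nominal 0.31.
- **Knob position:** in the top view it sat about 3 mm further towards the rollers than predicted. I put that down to play in the lane.
- **Forces:** the readings I took during the pushes were all under about 10 N. The hand finished well clear of everything.
- **Other objects:** before-and-after top views show no movement of the jar, bottle or spanner (0.13 px or less).
- **Mortar:** the same check gave a shift of about 0.5 px each way, roughly 1 mm. The hand never came down near it and I felt no unexpected contact, so I think it's a shadow or matching error. I didn't look into it further.

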